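# Refit the pointer knob on a gas hob and hold it pressed in

### The job

A control knob has come off the gas hob: pick up the black pointer knob from the counter, turn it so that its D-shaped socket matches the bare D-shaft on the hob (the pointer nose goes to the side where the shaft's flat faces), and push it fully home on the shaft. Then push the knob and shaft down against the spring, all the way in, and keep it pressed as for lighting the pilot: finish while still holding the knob pushed in, without letting go. Leave the other things where they are.

Things in the scene. Friction and masses are not known exactly. Their poses are not given: they have to be found in the camera images.
- knob_centre (a point): Centre, half-way up (23 mm), of the loose black pointer knob, about 90 g, upright on the counter, 46 mm tall. Round skirt 44 mm across up to 20 mm; above it a bar grip 14 mm wide (y), from x=-18 to +22 mm, up to the top. A 6 mm wide nose goes on from the bar to x=+33 mm, 20 to 40 mm up. x points along the bar to the nose, z up. Only this loose thing has a bar and nose.
- knob_socket (a point): Middle of the D-shaped mouth in the knob's underside, on its axis (same axes as knob_centre). The socket goes 18 mm up from here, 17.8 mm across its round part; its flat is 3.5 mm from the axis on the +x (nose) side.
- shaft_tip (a point): Centre of the top end of the bare upright steel D-shaft, on its axis. 16 mm across its round part, one flat 2.5 mm from the axis, a 2 mm bevel (2.5 mm high) round the tip. x points horizontally out of the flat, z up; the shaft cannot turn. With the knob fully home the socket's roof rests on the tip: knob_centre is then 5 mm above this point.
- bezel_top (a point): Foot of the bare shaft: top of its black bezel, a 52 mm disc 4 mm thick on the control strip along the hob's edge nearest the robot, 79 mm above the counter. The shaft rises 28 mm above it. The home knob's underside is 10 mm above it, 2 mm when fully pushed in.
- shaft (a joint): How far the shaft is pushed down, m: 0 free, 0.008 at its end stop. A spring pushes it back up: about 3 N to start it, 9 N at the stop.
- other_valve: The hob's second control, 140 mm beside the bare shaft on the same strip: bezel with a knob of the same pattern already fitted, fixed; its top is 60 mm above the hob's top. Origin: centre of its bezel's underside, on the hob's top. Leave it.
- hob: Steel two-burner gas hob, 340 (x) x 480 (y) x 75 mm, fixed. Origin: centre of its underside; its -x side (towards the robot) carries the control strip, 125 mm from the centre. Wire pan supports up to 31 mm above its top stand at x from -40 to +150 mm of its centre; a 35 mm tall frying pan stays on the left one (+y).
- round_knob: Bystander: small plain round black knob, 34 mm across and 20 mm tall, of another appliance, standing on the counter. Origin: centre of its underside.
- shaker: Bystander: salt shaker, 40 mm across, 64 mm tall, standing on the counter. Origin: centre of its underside.
- mug: Bystander: white mug, 76 mm across, 90 mm tall, on the counter. Origin: centre of its underside.
- tub: Bystander: open white plastic tub, 110 x 150 x 70 mm, on the counter. Origin: centre of its underside.
- spatula: Bystander: spatula lying on the counter. Origin: under its middle.
- bowl: Bystander: white bowl, 120 mm across, 50 mm tall, on the counter. Origin: centre of its underside.
- knob_nose (a point): The end of the knob's pointer nose: 33 mm from the knob's axis along its +x, 30 mm above its underside.
Mind the look-alikes: they are no part of the job. What is shaped like the part that bears knob_centre but green or orange is not meant.

How it is judged (in metres and radians):
On the way, in this order (a step that is already met when the one before it is completed fails the run):
1. the pointer knob is picked up, its centre above the hob's top (height (world z) of knob_centre above 0.08 m), for 0.1 s.
2. the knob is fully home on the bare shaft, socket matching (z of knob_centre in the frame of shaft_tip below 0.008 m and horizontal distance between knob_centre and shaft_tip below 0.003 m and angle between the x axis of knob_centre and the x axis of shaft_tip, either way round below 0.4 rad and x of knob_nose in the frame of shaft_tip above 0.02 m), for 0.2 s.
At the end, for the whole second after the job is handed in: Knob fully home on the D-shaft (centre at most 3 mm above its seated height, within 3 mm of the axis, nose within 0.4 rad of the way the flat faces), the shaft held down by more than 5 mm of its 8 mm travel, and the fingers still on the knob (over 1.5 N) (all of step 2 and value of joint shaft above 0.005 m and contact force between the fingers and knob above 1.5 N); the arm keeps its last pose, push and grip.
It fails at once if a bystander is shifted by more than 30 mm or knocked over (distance of any of round_knob, shaker, mug, tub, spatula, bowl from where it was at the start of the episode above 0.03 m or angle between any of shaker, mug's own z axis and vertical above 0.6 rad).
It also fails if it takes over 45 s, if anything falls off the work surface, if the arm or the gripper's body presses on something with over 40 N, if the wrist force passes 120 N, or if a joint passes its speed limit or range.

### The arm

A 6-joint arm with a two-finger parallel gripper is mounted at the origin on the work surface. World frame = base frame: x ahead of the robot, y to its left, z up, the work surface at z = 0. Lengths are in mm, angles in rad, forces in N, time in s.
With the tool pointing down it reaches from about 350 to 875 mm from the base axis. Payload 4.2 kg.
Tool frame: the origin (TCP) lies at the very end of the fingers, on their centre line; the grasp point (between the pads) lies 19 mm behind it; z points along the fingers, y is the line along which they close (so a half turn about z gives the same grasp; the last joint's range is limited). The gripper opens to 85 mm and grips with 20 to 120 N. Pads are 22 mm wide; open, the fingers measure 114 mm over their backs; the gripper's body (76 mm by 85 mm) begins 54 mm behind the grasp point. The pads swing forward as they close: fully open they stand 13 mm farther back than shut.
Start: joints at [1.543, 0.385, 0.008, 0, -1.194, -0.259], TCP at [176.771, 599.459, 231.312] pointing down, gripper open.
Joint ranges: [-3.14, 3.14], [-1.21, 2.06], [-1.07, 1.41], [-3.16, 2.05], [-2.99, -0.16], [-3.1, 3.1]. Speed limits (rad/s): [2.79, 2.79, 3.14, 3.14, 3.14, 3.14].

### API

Orientations are given as a unit quaternion [x, y, z, w].
In Python, from bench import arm, optics gives the robot as it stands. The module is installed in compiled form; this text tells all that it offers.
- The arm moves only by the tool step_arm, never from a script. Its argument "motion" is a list of rows, each an object with "dr": the turn, a rotation vector about the tool's x, y, z in units of 8 degrees (1.0 is 8 degrees), a list of three; "slide": the shift along the tool's x, y, z in mm, a list of three; "jaw": the finger opening in mm, from 0 to 85.4. A call has exactly 8 rows; each row is the pose to reach, as a shift and turn from the pose commanded when the call began, along the tool's axes at that moment; what a row does not reach only later rows make up. A row lasts 1/8 s, in which the tool goes at most 62.5 mm and 10.7 degrees, less where a joint would pass 70% of its speed; a pose out of reach is approached as far as the arm can. A call with a gripper value outside its range is refused whole. The fingers move at their own pace and stop on an object; the grip force is fixed at half the most. Time passes only in rows, so rows that repeat a pose let the fingers close, or fill a call up. It gives the time, the measured TCP pose, the force, the opening and the grip force at its end, in the units of the state.
- arm.read_state(): the state, without advancing time (a new reading comes with each control period).
- optics.get_image(name): name is "scene" or "top" or "wrist"; returns the picture (480x640x3 uint8, blue, green, red); there is no depth.
- optics.camera_info(name): a dict with "camera_matrix" (3x3 intrinsics, pixels), "view" (4x4, takes a point from world to camera coordinates); the wrist camera has in their place "T_tool_cam" (4x4, takes a point from camera to tool coordinates, whose origin is the TCP and whose axes are the flange's). Camera axes: x right, y up, looking along -z (the intrinsics and any distortion apply to the point x, -y, -z); pixel columns grow to the right and rows downward; lengths in mm; the calibration is good to about 2 mm. A picture is of the moment at which its call begins: read the wrist's pose just before it. camera_info takes no time and is no camera call.
- arm.job_done(): hands the job in; it is judged then, once.
The state is a dict: "clock": time; "joints": joint angles; "joint_vel": joint speeds; "joint_efforts": joint torques, N m; "position": TCP position; "ee_rot": TCP orientation; "contact_force": force on the tool from outside, world axes, zero at the start; "wrist_torque": the same for the moment, N m; "gripper_width": finger opening in mm; "grasp_force": force on a finger pad.
Only numpy, scipy, OpenCV 4.12 (cv2) and the standard library are available. Lean on these libraries where they do the work, as an engineer would, in place of code of your own. Each camera call takes 0.05 s, during which the arm holds its last target. There are 200 camera calls.

## Working session

There is one attempt and no reset: what is moved stays moved. The work goes in short steps, Python scripts to look and compute and a tool call to move; the robot and the scene stay as the last step left them, time stands still between calls to the robot, and variables do not carry over. Pictures are saved under pics/ and viewed, at most 10 in all, crops included, and the job is handed in when it is done.

Besides the shell and the picture viewer there is one more tool, called after "Request:" as name([rows], argument=value, ...), one row to a line, values as JSON. step_arm: Moves the arm, as the interface text tells. Its arguments: {"type":"object","properties":{"motion":{"type":"array","items":{"type":"object","properties":{"dr":{"type":"array","items":{"type":"number"}},"slide":{"type":"array","items":{"type":"number"}},"jaw":{"type":"number"}}}}},"required":["motion"]}

```bash
mkdir -p pics; cat > h.py <<'E'
import numpy as np, cv2
from scipy.spatial.transform import Rotation as R
from bench import arm, optics
def K(n): return np.array(optics.camera_info(n)["camera_matrix"])
def ray(n,px,st=None):
    ci=optics.camera_info(n); u=np.array(px,float).reshape(-1,2)
    d=ci.get("dist_coeffs",ci.get("distortion"))
    p=cv2.undistortPoints(u.reshape(-1,1,2),K(n),None if d is None else np.array(d,float)).reshape(-1,2)
    dc=np.c_[p[:,0],-p[:,1],-np.ones(len(p))]
    if "view" in ci: T=np.linalg.inv(np.array(ci["view"]))
    else:
        st=st or arm.read_state(); W=np.eye(4); W[:3,:3]=R.from_quat(st["ee_rot"]).as_matrix(); W[:3,3]=st["position"]
        T=W@np.array(ci["T_tool_cam"])
    return T[:3,3], dc@T[:3,:3].T
def onplane(n,px,z,st=None):
    o,d=ray(n,px,st); return o+d*((z-o[2])/d[:,2])[:,None]
E
python3 - <<'E'
from h import *
for n in("scene","top"):
    cv2.imwrite(f"pics/{n}0.png",optics.get_image(n))
for n in("scene","top","wrist"): print(n,optics.camera_info(n))
s=arm.read_state();print(s)
E
```

```text
scene {'camera_matrix': array([[556.08349491,   0.        , 319.93205797],
       [  0.        , 556.08349491, 237.20342105],
       [  0.        ,   0.        ,   1.        ]]), 'view': array([[-3.21024816e-01,  9.47048291e-01,  6.52697545e-03,
         2.04188563e+02],
       [-7.27606376e-01, -2.51039567e-01,  6.38410602e-01,
         3.32204386e+02],
       [ 6.06244199e-01,  2.00196577e-01,  7.69668306e-01,
        -1.63321993e+03],
       [ 0.00000000e+00,  0.00000000e+00,  0.00000000e+00,
         1.00000000e+00]])}
top {'camera_matrix': array([[572.97993547,   0.        , 318.89786801],
       [  0.        , 572.97993547, 243.30513822],
       [  0.        ,   0.        ,   1.        ]]), 'view': array([[-2.10020446e-02, -9.99778598e-01, -1.29173647e-03,
        -2.23131496e+01],
       [ 9.98953098e-01, -2.10371881e-02,  4.06219617e-02,
        -5.41972714e+02],
       [-4.06401424e-02, -4.37239901e-04,  9.99173752e-01,
        -1.72782560e+03],
       [ 0.00000000e+00,  0.00000000e+00,  0.00000000e+00,
         1.00000000e+00]])}
wrist {'camera_matrix': array([[398.87325295
[... 508 characters left out ...]
oints': array([ 1.54262405e+00,  3.85490541e-01,  6.77013913e-03, -4.61257406e-04,
       -1.19397237e+00, -2.58578762e-01]), 'joint_vel': array([ 0.00043619, -0.001025  ,  0.00303925,  0.0030789 ,  0.00146554,
        0.00024438]), 'joint_efforts': array([-6.40312028e-04, -3.93314624e+01,  1.88932228e+01,  4.19791549e+00,
       -2.56767293e-03,  5.49463238e-06]), 'position': array([176.61511113, 598.99165746, 230.32348475]), 'ee_rot': array([ 9.89726699e-01, -1.42968934e-01, -1.03949185e-04,  9.66576607e-04]), 'contact_force': array([-0.53539175, -0.38736628,  0.06658815]), 'wrist_torque': array([ 0.0060704 ,  0.01039792, -0.04224822]), 'grasp_force': 0.0, 'gripper_width': 85.155847432643}
```

View pics/top0.png

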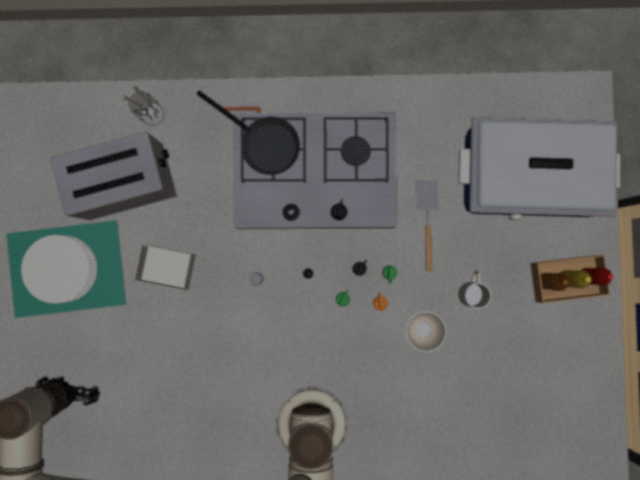

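View pics/scene0.png

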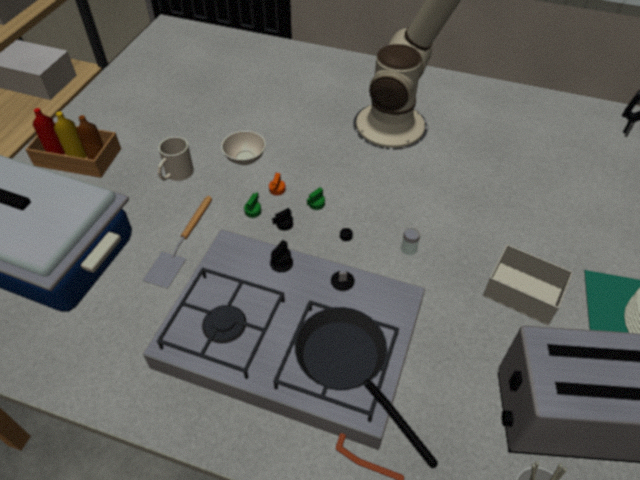

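The top view shows these candidates: black pointer at (360,268), green at (390,271) and (343,299), orange at (380,303), plain round black at (308,273), and the fitted knob at (339,211) on the hob. The black one at (360,268) is the only loose black knob with a bar and nose, so it fits. The bare shaft is at (291,211). I'll enlarge a crop to confirm.

```bash
python3 - <<'E'
from h import *
im=cv2.imread("pics/top0.png")
c=im[190:320,270:420]; cv2.imwrite("pics/crop0.png",cv2.convertScaleAbs(cv2.resize(c,None,fx=4.6,fy=4.6,interpolation=cv2.INTER_CUBIC),alpha=1.8))
for nm,p,z in(("knob",(360,268.5),30),("shaft",(291,211),95),("other",(339,211),120),("round",(308,273),10),("gA",(390,272),30),("gB",(343,299),30),("or",(380,303),30)):
    print(nm,onplane("top",p,z).round(0))
for nm,p,z in(("knob",(284,220),30),("shaft",(343,274),107)): print(nm,onplane("scene",p,z).round(0))
E
```

```text
knob [[ 462. -155.   30.]]
shaft [[633.  45.  95.]]
other [[628. -93. 120.]]
round [[452.   1.  10.]]
gA [[ 450. -245.   30.]]
gB [[ 372. -102.   30.]]
or [[ 358. -213.   30.]]
knob [[ 476. -147.   30.]]
shaft [[638.  50. 107.]]
```

View pics/crop0.png

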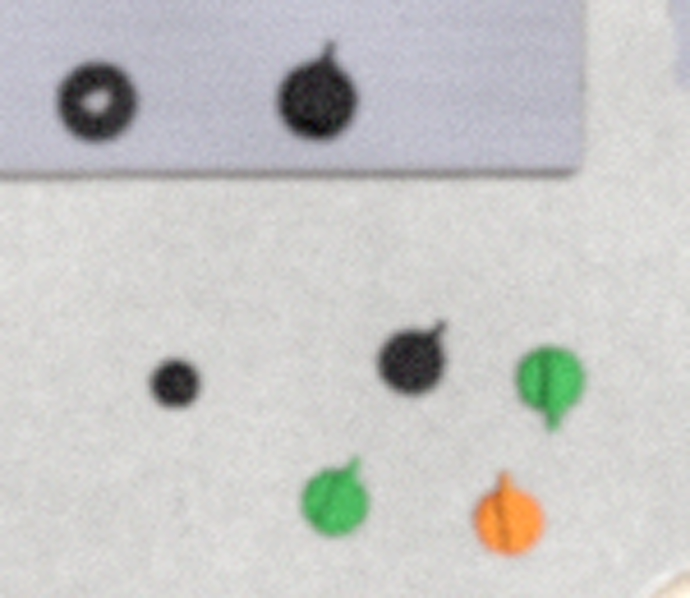

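The crop confirms it: the black bar-and-nose knob is at crop (412,362), nose up-right. First I'll go and look at the shaft from close by.

```bash
cat >> h.py <<'E'
def go(xyz,yaw=None):
    s=arm.read_state(); M=R.from_quat(s["ee_rot"])
    print("slide",M.inv().apply(np.array(xyz)-s["position"]).round(1))
    if yaw is not None:
        T=R.from_euler("z",yaw)*R.from_euler("x",np.pi)
        print("dr",(np.degrees((M.inv()*T).as_rotvec())/8).round(3))
    x=M.apply([1,0,0]); print("yaw",np.arctan2(x[1],x[0]).round(3))
E
python3 -c "
from h import *
go((635,46,205),0)"
```

```text
slide [596.1 400.6  26.1]
dr [ 1.400e-02  1.000e-03 -2.055e+00]
yaw -0.287
```

Request:
step_arm([
  {"slide":[50,33,0],"dr":[0,0,0],"jaw":85},
  {"slide":[100,67,0],"dr":[0,0,0],"jaw":85},
  {"slide":[150,100,0],"dr":[0,0,0],"jaw":85},
  {"slide":[200,134,0],"dr":[0,0,0],"jaw":85},
  {"slide":[250,168,0],"dr":[0,0,0],"jaw":85},
  {"slide":[300,201,0],"dr":[0,0,0],"jaw":85},
  {"slide":[350,235,0],"dr":[0,0,0],"jaw":85},
  {"slide":[400,268,0],"dr":[0,0,0],"jaw":85},
])

```text
clock: 1.1
position: [485.4, 227.5, 231.1]
ee_rot: [0.99, -0.143, -0.0, 0.0]
contact_force: [0.8, 1.0, 0.5]
gripper_width: 84.6
grasp_force: 0.0
```

Request:
step_arm([
  {"slide":[50,33,0],"dr":[0,0,-0.5],"jaw":85},
  {"slide":[100,67,8],"dr":[0,0,-1],"jaw":85},
  {"slide":[150,100,15],"dr":[0,0,-1.5],"jaw":85},
  {"slide":[196,132,26],"dr":[0,0,-2.05],"jaw":85},
  {"slide":[196,132,26],"dr":[0,0,-2.05],"jaw":85},
  {"slide":[196,132,26],"dr":[0,0,-2.05],"jaw":85},
  {"slide":[196,132,26],"dr":[0,0,-2.05],"jaw":85},
  {"slide":[196,132,26],"dr":[0,0,-2.05],"jaw":85},
])

```text
clock: 2.1
position: [634.9, 48.4, 206.0]
ee_rot: [1.0, 0.001, 0.0, -0.0]
contact_force: [-0.3, -0.6, -0.0]
gripper_width: 84.9
grasp_force: 0.0
```

```bash
python3 - <<'E'
from h import *
import pickle
s=arm.read_state(); im=optics.get_image("wrist"); cv2.imwrite("pics/w1.png",im); pickle.dump(s,open("w1.pkl","wb"))
print(s["clock"],s["position"],s["ee_rot"],s["joints"])
E
```

```text
2.1 [634.91897713  48.41346756 206.0165404 ] [ 9.99999679e-01  6.23072694e-04  4.62595665e-04 -1.99377699e-04] [ 3.29735228e-01  4.21482217e-01  6.00065983e-04 -8.58576419e-05
 -1.14890976e+00  1.24234236e+00]
```

View pics/w1.png

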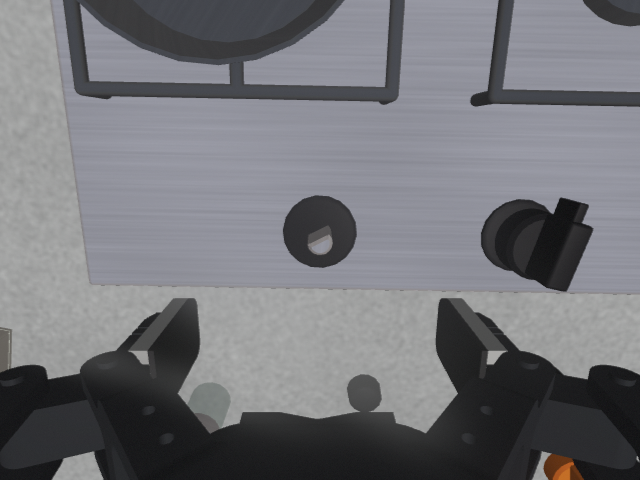

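The shaft is at (320,240) inside its bezel, with the fitted knob at (545,240) on the right; the fingers don't cover it. Next I'll segment the tip.

```bash
python3 - <<'E'
from h import *
im=cv2.imread("pics/w1.png")
c=im[185:280,270:370]; cv2.imwrite("pics/crop1.png",cv2.convertScaleAbs(cv2.resize(c,None,fx=6,fy=6,interpolation=cv2.INTER_CUBIC),alpha=1.5))
E
```

```text
(no output)
```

View pics/crop1.png

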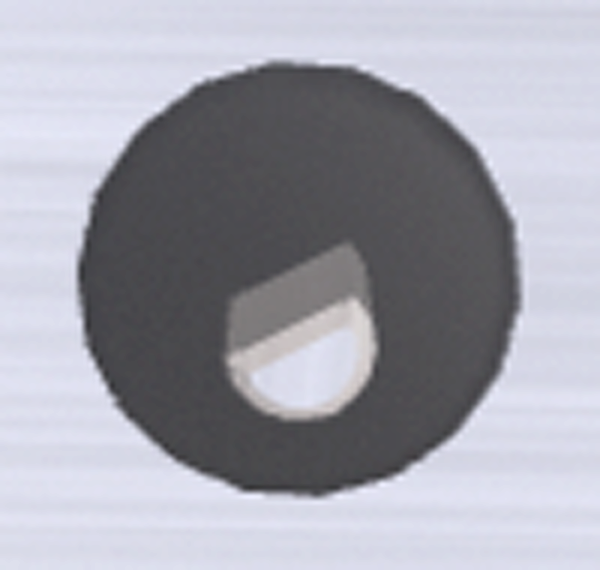

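```bash
cat > m1.py <<'E'
from h import *
import pickle
from scipy.optimize import least_squares
s=pickle.load(open("w1.pkl","rb")); im=cv2.imread("pics/w1.png"); y0,x0=185,270
g=cv2.cvtColor(im,cv2.COLOR_BGR2GRAY)[185:280,270:370]
def fit(P,r=None):
    f=(lambda q:np.hypot(*(P-q[:2]).T)-(r or q[2]))
    q=least_squares(f,[*P.mean(0)]+([] if r else [20]),loss="soft_l1",f_scale=.3); return q.x.round(2),np.abs(q.fun).mean().round(2)
def cont(m):
    c=max(cv2.findContours(m.astype(np.uint8),cv2.RETR_EXTERNAL,cv2.CHAIN_APPROX_NONE)[0],key=cv2.contourArea); return c.reshape(-1,2).astype(float)
print(np.percentile(g,[5,25,50,75,95]),g[35:70:3,45],g[47,20])
B=cont(g<80); print("bezel",fit(onplane("wrist",B+[x0,y0],79,s)[:,:2]))
sub=g.copy(); yy,xx=np.mgrid[:95,:100]; m=(sub>118)&(np.hypot(xx-50,yy-54)<22)
T=onplane("wrist",cont(m)+[x0,y0],104.5,s)[:,:2]; c=T.mean(0)
n=np.array([np.cos(.43),np.sin(.43)]); k=(T-c)@n; A=T[k<np.median(k)+1.0]
print("tip",fit(A,8.0),"extent",(T@n).max()-(T@n).min())
p=np.array([(228,357),(360,298),(230,300),(350,243)])/6+[x0,y0]
for a,z in((p[:2],104.5),(p[2:],79)):
    w=onplane("wrist",a,z,s); d=(w[0]-w[1])[:2]; print("flat yaw",np.arctan2(-d[0],d[1]) , w[:,:2].round(1))
E
python3 m1.py
```

```text
[ 48.  54. 143. 147. 150.] [ 53  52  51  51  82  83  82 127 128 146 147 122] 47
bezel (array([632.18,  47.72,  25.26]), np.float64(0.21))
tip (array([632.46,  47.92]), np.float64(0.31)) extent 10.266881410226802
flat yaw 0.43484089507171625 [[630.3  55. ]
 [636.8  41.1]]
flat yaw 0.4559330081921903 [[630.   55.4]
 [636.8  41.4]]
```

```bash
python3 -c "
from h import *
go((466,-153,160),-0.68)"
```

```text
slide [-169.2  201.1   45.8]
dr [-0.005 -0.005  4.878]
yaw 0.001
```

Request:
step_arm([
  {"slide":[-34,40,0],"dr":[0,0,1],"jaw":85},
  {"slide":[-68,80,10],"dr":[0,0,2],"jaw":85},
  {"slide":[-102,120,20],"dr":[0,0,3],"jaw":85},
  {"slide":[-136,160,33],"dr":[0,0,4],"jaw":85},
  {"slide":[-169,201,46],"dr":[0,0,4.88],"jaw":85},
  {"slide":[-169,201,46],"dr":[0,0,4.88],"jaw":85},
  {"slide":[-169,201,46],"dr":[0,0,4.88],"jaw":85},
  {"slide":[-169,201,46],"dr":[0,0,4.88],"jaw":85},
])

```text
clock: 3.15
position: [467.3, -152.9, 159.9]
ee_rot: [0.943, -0.334, 0.001, -0.0]
contact_force: [-0.4, 0.2, -0.8]
gripper_width: 85.0
grasp_force: 0.0
```

```bash
python3 - <<'E'
from h import *
import pickle
s=arm.read_state(); im=optics.get_image("wrist"); pickle.dump(s,open("w2.pkl","wb"))
print(s["clock"],s["position"])
cv2.imwrite("pics/w2.png",im); cv2.imwrite("pics/w2b.png",cv2.convertScaleAbs(im,alpha=1.7))
E
```

```text
3.15 [ 467.33527446 -152.91089502  159.85244051]
```

View pics/w2b.png

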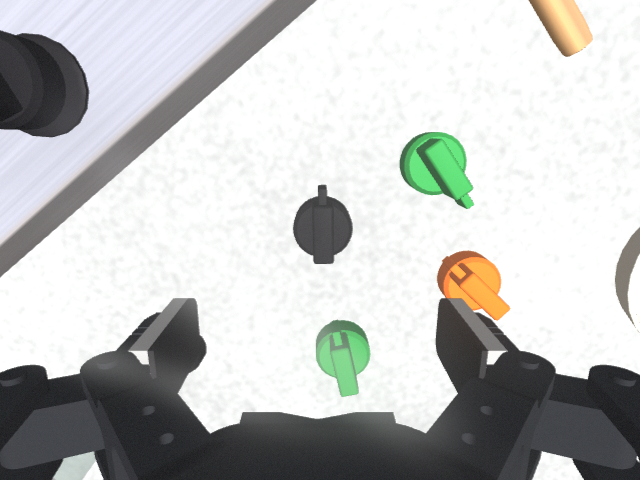

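The black knob is at (323,225), with its bar along image-vertical and its nose up at (322,186). No finger would strike a neighbour. I'll measure the skirt centre and the bar's direction.

```bash
cat > m2.py <<'E'
from h import *
import pickle
from m1 import fit,cont
s=pickle.load(open("w2.pkl","rb")); im=cv2.imread("pics/w2.png")
x0,y0=280,175; g=cv2.cvtColor(im,cv2.COLOR_BGR2GRAY)[175:275,280:365]
C=cont(g<70)+[x0,y0]
M=R.from_quat(s["ee_rot"]).as_matrix(); ax=M[:2,0]; ay=M[:2,1]
P=onplane("wrist",C,20,s)[:,:2]; q=(P-s["position"][:2]); v=q@ay
print("img rows",C[:,1].min(),C[:,1].max())
side=np.abs(v-np.median([v.min(),v.max()]))>12
f,e=fit(P[side],22.0); print("skirt",f,e, "along tool",(f-s["position"][:2])@ax,(f-s["position"][:2])@ay)
# nose (z~40 top) : columns at tip rows ; bar rear end (z~46)
nose=C[C[:,1]<C[:,1].min()+7].mean(0); rear=C[C[:,1]>C[:,1].max()-3].mean(0)
a=onplane("wrist",[nose],40,s)[0,:2]; b=onplane("wrist",[rear],46,s)[0,:2]
d=a-b; print("nose",nose,a,"rear",rear,b,"yaw",np.arctan2(d[1],d[0]),"len",np.hypot(*d))
print("centre via bar",b+18*d/np.hypot(*d))
d=a-f; print("yaw skirt-nose",np.arctan2(d[1],d[0]))
from h import go; go((f[0],f[1],23),-0.68)
E
python3 m2.py | tail -9
```

```text
[636.6  40.9]]
img rows 185.0 263.0
skirt [ 463.16 -153.96] 0.63 along tool -2.5868097728808177 3.4412075319359743
nose [321.78947368 187.21052632] [ 488.38852403 -173.43722891] rear [323.         262.66666667] [ 448.65268249 -142.44626004] yaw -0.6623795470537239 len 50.392234067314824
centre via bar [ 462.8462415  -153.51616892]
yaw skirt-nose -0.6574531521706977
slide [ -2.6   3.5 136.7]
dr [-0.005 -0.007 -0.   ]
yaw -0.68
```

Request:
step_arm([
  {"slide":[-2.8,3,40],"dr":[0,0,-0.14],"jaw":50},
  {"slide":[-2.8,3,80],"dr":[0,0,-0.14],"jaw":50},
  {"slide":[-2.8,3,110],"dr":[0,0,-0.14],"jaw":50},
  {"slide":[-2.8,3,125],"dr":[0,0,-0.14],"jaw":50},
  {"slide":[-2.8,3,136],"dr":[0,0,-0.14],"jaw":50},
  {"slide":[-2.8,3,136],"dr":[0,0,-0.14],"jaw":50},
  {"slide":[-2.8,3,136],"dr":[0,0,-0.14],"jaw":10},
  {"slide":[-2.8,3,136],"dr":[0,0,-0.14],"jaw":0},
])

```text
clock: 4.2
position: [462.7, -154.2, 24.1]
ee_rot: [0.946, -0.325, 0.001, -0.0]
contact_force: [-0.3, 0.8, 0.4]
gripper_width: 14.2
grasp_force: 1.2
```

Request:
step_arm([
  {"slide":[0,0,0],"dr":[0,0,0],"jaw":0},
  {"slide":[0,0,0],"dr":[0,0,0],"jaw":0},
  {"slide":[0,0,0],"dr":[0,0,0],"jaw":0},
  {"slide":[0,0,0],"dr":[0,0,0],"jaw":0},
  {"slide":[0,0,0],"dr":[0,0,0],"jaw":0},
  {"slide":[0,0,0],"dr":[0,0,0],"jaw":0},
  {"slide":[0,0,0],"dr":[0,0,0],"jaw":0},
  {"slide":[0,0,0],"dr":[0,0,0],"jaw":0},
])

```text
clock: 5.2
position: [462.9, -154.3, 24.2]
ee_rot: [0.946, -0.325, 0.001, -0.0]
contact_force: [0.1, 1.3, 5.8]
gripper_width: 12.6
grasp_force: 59.8
```

Request:
step_arm([
  {"slide":[0,0,-15],"dr":[0,0,0],"jaw":0},
  {"slide":[0,0,-45],"dr":[0,0,0],"jaw":0},
  {"slide":[0,0,-85],"dr":[0,0,0],"jaw":0},
  {"slide":[0,0,-125],"dr":[0,0,0],"jaw":0},
  {"slide":[0,0,-166],"dr":[0,0,0],"jaw":0},
  {"slide":[0,0,-166],"dr":[0,0,0],"jaw":0},
  {"slide":[0,0,-166],"dr":[0,0,0],"jaw":0},
  {"slide":[0,0,-166],"dr":[0,0,0],"jaw":0},
])

```text
clock: 6.2
position: [461.0, -154.2, 187.8]
ee_rot: [0.946, -0.325, -0.002, 0.0]
contact_force: [0.1, 0.4, -1.2]
gripper_width: 12.7
grasp_force: 58.9
```

```bash
python3 - <<'E'
from h import *
s=arm.read_state(); im=optics.get_image("wrist"); print(s["position"],s["gripper_width"],s["contact_force"],s["joints"])
cv2.imwrite("pics/w3.png",cv2.convertScaleAbs(im[220:480,160:480],alpha=2.2))
go((632.3,47.9,190),0.44)
E
```

```text
[ 461.03458393 -154.21791779  187.76597343] 12.714849040746056 [ 0.05145026  0.36906849 -1.20644356] [ 1.18787834e-02  1.89731353e-01 -3.86530998e-01 -4.65857950e-04
 -9.97920248e-01  8.96434935e-01]
slide [  10.5 -264.6   -2.6]
dr [ 1.000e-03  2.400e-02 -7.897e+00]
yaw -0.663
```

View pics/w3.png

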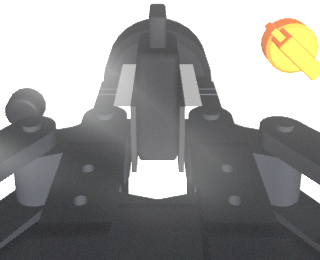

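The knob sits square in the fingers, with the nose tip at full-image (317,225).

Request:
step_arm([
  {"slide":[1,-38,-2],"dr":[0,0,-1.1],"jaw":0},
  {"slide":[3,-76,-2],"dr":[0,0,-2.2],"jaw":0},
  {"slide":[5,-114,-2],"dr":[0,0,-3.3],"jaw":0},
  {"slide":[7,-152,-2],"dr":[0,0,-4.4],"jaw":0},
  {"slide":[8,-190,-2],"dr":[0,0,-5.5],"jaw":0},
  {"slide":[9,-228,-2],"dr":[0,0,-6.6],"jaw":0},
  {"slide":[10.5,-264.6,-2.5],"dr":[0,0,-7.9],"jaw":0},
  {"slide":[10.5,-264.6,-2.5],"dr":[0,0,-7.9],"jaw":0},
])

```text
clock: 7.25
position: [633.9, 49.7, 189.6]
ee_rot: [0.976, 0.22, -0.001, 0.0]
contact_force: [-0.4, -0.8, -1.2]
gripper_width: 12.8
grasp_force: 58.9
```

```bash
python3 - <<'E'
from h import *
st=dict(position=np.zeros(3),ee_rot=[0,0,0,1])
print("nose tool",onplane("wrist",[(317,225)],-16,st), "skirt front r22 top", onplane("wrist",[(316,239)],4,st))
s=arm.read_state(); print(s["clock"],s["position"],s["contact_force"],s["joints"])
go((632.3,47.9,140),0.44)
E
```

```text
nose tool [[ 35.78053063  -0.92634625 -16.        ]] skirt front r22 top [[25.63332009 -1.32885031  4.        ]]
7.25 [633.9217611   49.68614623 189.64247657] [-0.35042243 -0.82966725 -1.23945114] [ 3.32181938e-01  4.33980504e-01 -2.20833730e-02 -1.64320395e-04
 -1.11721712e+00  1.68151554e+00]
slide [-2.1  0.9 49.6]
dr [-0.003  0.018  0.02 ]
yaw 0.443
```

Request:
step_arm([
  {"slide":[-20,1,20],"dr":[0,0,0],"jaw":0},
  {"slide":[-40,1,45],"dr":[0,0,0],"jaw":0},
  {"slide":[-40,1,45],"dr":[0,0,0],"jaw":0},
  {"slide":[-40,1,45],"dr":[0,0,0],"jaw":0},
  {"slide":[-40,1,45],"dr":[0,0,0],"jaw":0},
  {"slide":[-40,1,45],"dr":[0,0,0],"jaw":0},
  {"slide":[-40,1,45],"dr":[0,0,0],"jaw":0},
  {"slide":[-40,1,45],"dr":[0,0,0],"jaw":0},
])

```text
clock: 8.25
position: [597.5, 30.0, 146.9]
ee_rot: [0.976, 0.219, 0.0, -0.0]
contact_force: [0.2, 0.5, -1.1]
gripper_width: 12.7
grasp_force: 58.9
```

```bash
python3 - <<'E'
from h import *
import pickle
print(arm.read_state()["position"])
s=arm.read_state(); im=optics.get_image("wrist"); pickle.dump(s,open("w4.pkl","wb")); cv2.imwrite("pics/w4.png",im)
t=arm.read_state(); print(s["position"],t["position"],s["ee_rot"])
cv2.imwrite("pics/w4c.png",cv2.convertScaleAbs(cv2.resize(im[130:330,220:420],None,fx=3,fy=3,interpolation=cv2.INTER_CUBIC),alpha=2))
E
```

```text
[597.46008679  30.01876742 146.91722574]
[597.46008679  30.01876742 146.91722574] [597.40661171  30.00493711 146.8674667 ] [ 9.75820441e-01  2.18573682e-01  1.13877344e-04 -5.51585958e-06]
```

View pics/w4c.png

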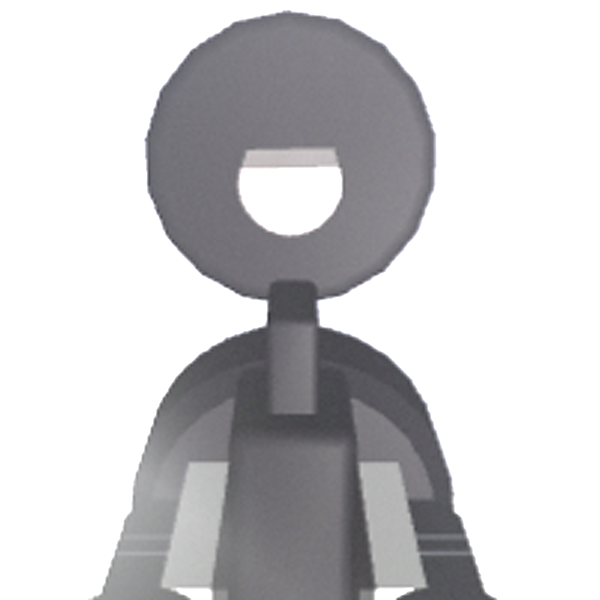

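The view is clear: the D-tip is at crop (290,195) with its flat at the top, and the nose runs straight along crop x≈293. The yaw matches. The nose's front face spans y 285 to 322.

```bash
cat > m3.py <<'E'
from h import *
import pickle
from m1 import fit,cont
s=pickle.load(open("w4.pkl","rb")); im=cv2.imread("pics/w4.png"); st=dict(position=np.zeros(3),ee_rot=[0,0,0,1])
for p,z in(((317.7,224.3),4),((318,237.3),-16)): print("nose",onplane("wrist",[p],z,st).round(2))
g=cv2.cvtColor(im,cv2.COLOR_BGR2GRAY)[170:215,290:345]
C=cont(g>95); zt=s["position"][2]-104.5
A=C[(C[:,1]>C[:,1].min()+10)]+[290,170]
T=onplane("wrist",A,zt,st)[:,:2]; print("tip",fit(T,8.0),fit(T), C.min(0),C.max(0))
B=onplane("wrist",cont(cv2.cvtColor(im,cv2.COLOR_BGR2GRAY)[130:222,262:372]<80)+[262,130],s["position"][2]-79,st)[:,:2]; B=B[B[:,0]>np.median(B[:,0])]
print("bezel",fit(B,26.))
E
python3 m3.py | tail -5
```

```text
[637.1  41.6]]
nose [[31.39 -0.68  4.  ]]
nose [[ 31.62  -0.6  -16.  ]]
tip (array([38.68, -1.29]), np.float64(0.12)) (array([38.53, -1.29,  7.88]), np.float64(0.11)) [ 9. 10.] [43. 38.]
bezel (array([37.67, -1.34]), np.float64(0.3))
```

Request:
step_arm([
  {"slide":[20,-0.3,0],"dr":[0,0,0],"jaw":0},
  {"slide":[39.6,-0.6,0],"dr":[0,0,0],"jaw":0},
  {"slide":[39.6,-0.6,0],"dr":[0,0,0],"jaw":0},
  {"slide":[39.6,-0.6,0],"dr":[0,0,0],"jaw":0},
  {"slide":[39.6,-0.6,5],"dr":[0,0,0],"jaw":0},
  {"slide":[39.6,-0.6,10],"dr":[0,0,0],"jaw":0},
  {"slide":[39.6,-0.6,13],"dr":[0,0,0],"jaw":0},
  {"slide":[39.6,-0.6,13],"dr":[0,0,0],"jaw":0},
])

```text
clock: 9.3
position: [632.6, 47.3, 133.4]
ee_rot: [0.976, 0.219, -0.0, 0.0]
contact_force: [0.3, 0.2, -0.4]
gripper_width: 12.6
grasp_force: 58.9
```

```bash
python3 -c "
from h import *
s=arm.read_state();print(s['position'],s['contact_force'],s['wrist_torque'])
p=np.array([597.4,30.0,146.87]);M=R.from_quat(s['ee_rot']);print(M.inv().apply(s['position']-p))"
```

```text
[632.62537123  47.27157403 133.3782008 ] [ 0.33299057  0.24464999 -0.43724545] [-0.03260406 -0.01975557 -0.01351875]
[39.23902823 -0.59529182 13.45759952]
```

Request:
step_arm([
  {"slide":[0.2,0,1.5],"dr":[0,0,0],"jaw":0},
  {"slide":[0.2,0,3],"dr":[0,0,0],"jaw":0},
  {"slide":[0.2,0,4.5],"dr":[0,0,0],"jaw":0},
  {"slide":[0.2,0,6],"dr":[0,0,0],"jaw":0},
  {"slide":[0.2,0,7.5],"dr":[0,0,0],"jaw":0},
  {"slide":[0.2,0,9],"dr":[0,0,0],"jaw":0},
  {"slide":[0.2,0,10.5],"dr":[0,0,0],"jaw":0},
  {"slide":[0.2,0,12],"dr":[0,0,0],"jaw":0},
])

```text
clock: 10.3
position: [633.1, 47.5, 121.7]
ee_rot: [0.976, 0.219, 0.0, -0.0]
contact_force: [-0.3, 0.3, -0.9]
gripper_width: 12.7
grasp_force: 58.9
```

It went in without force. On to the seat.

Request:
step_arm([
  {"slide":[0,0,1.5],"dr":[0,0,0],"jaw":0},
  {"slide":[0,0,3],"dr":[0,0,0],"jaw":0},
  {"slide":[0,0,4.5],"dr":[0,0,0],"jaw":0},
  {"slide":[0,0,6],"dr":[0,0,0],"jaw":0},
  {"slide":[0,0,7.5],"dr":[0,0,0],"jaw":0},
  {"slide":[0,0,8.5],"dr":[0,0,0],"jaw":0},
  {"slide":[0,0,8.5],"dr":[0,0,0],"jaw":0},
  {"slide":[0,0,8.5],"dr":[0,0,0],"jaw":0},
])

```text
clock: 11.3
position: [633.1, 47.5, 113.3]
ee_rot: [0.976, 0.219, -0.0, -0.0]
contact_force: [0.0, 0.4, -1.1]
gripper_width: 12.7
grasp_force: 59.0
```

Request:
step_arm([
  {"slide":[0,0,1],"dr":[0,0,0],"jaw":0},
  {"slide":[0,0,2],"dr":[0,0,0],"jaw":0},
  {"slide":[0,0,3],"dr":[0,0,0],"jaw":0},
  {"slide":[0,0,4],"dr":[0,0,0],"jaw":0},
  {"slide":[0,0,5],"dr":[0,0,0],"jaw":0},
  {"slide":[0,0,6],"dr":[0,0,0],"jaw":0},
  {"slide":[0,0,7],"dr":[0,0,0],"jaw":0},
  {"slide":[0,0,7],"dr":[0,0,0],"jaw":0},
])

```text
clock: 12.3
position: [633.3, 47.5, 107.0]
ee_rot: [0.976, 0.219, 0.0, 0.0]
contact_force: [-1.5, -0.1, 6.7]
gripper_width: 12.8
grasp_force: 59.8
```

Request:
step_arm([
  {"slide":[0,0,0.5],"dr":[0,0,0],"jaw":0},
  {"slide":[0,0,1],"dr":[0,0,0],"jaw":0},
  {"slide":[0,0,1.5],"dr":[0,0,0],"jaw":0},
  {"slide":[0,0,2],"dr":[0,0,0],"jaw":0},
  {"slide":[0,0,2.5],"dr":[0,0,0],"jaw":0},
  {"slide":[0,0,2.5],"dr":[0,0,0],"jaw":0},
  {"slide":[0,0,2.5],"dr":[0,0,0],"jaw":0},
  {"slide":[0,0,2.5],"dr":[0,0,0],"jaw":0},
])

```text
clock: 13.3
position: [633.3, 47.5, 105.1]
ee_rot: [0.976, 0.219, 0.0, 0.0]
contact_force: [-2.7, 0.8, 9.1]
gripper_width: 12.5
grasp_force: 60.2
```

Request:
step_arm([
  {"slide":[0,0,0.5],"dr":[0,0,0],"jaw":0},
  {"slide":[0,0,1],"dr":[0,0,0],"jaw":0},
  {"slide":[0,0,1.5],"dr":[0,0,0],"jaw":0},
  {"slide":[0,0,1.5],"dr":[0,0,0],"jaw":0},
  {"slide":[0,0,1.5],"dr":[0,0,0],"jaw":0},
  {"slide":[0,0,1.5],"dr":[0,0,0],"jaw":0},
  {"slide":[0,0,1.5],"dr":[0,0,0],"jaw":0},
  {"slide":[0,0,1.5],"dr":[0,0,0],"jaw":0},
])

```text
clock: 14.3
position: [633.4, 47.5, 105.0]
ee_rot: [0.976, 0.219, 0.001, 0.0]
contact_force: [-5.1, 0.8, 13.8]
gripper_width: 12.5
grasp_force: 61.0
```

The shaft is at its stop: the force rose while the position stayed put. I'll hand in.

```bash
python3 -c "
from bench import arm
print(arm.job_done())"
```

```text
the job is handed in; nothing more can be done
None
```

The black pointer knob is seated on the D-shaft with its nose toward the flat, and I handed the job in at 14.3 s with the gripper still holding it pressed at the end stop (about 14 N); the hand-in returned no verdict.

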